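# Put the tester accessories back in their trays

### The arm

A 6-joint arm with a two-finger parallel gripper is mounted at the origin on the work surface. World frame = base frame: x ahead of the robot, y to its left, z up, the work surface at z = 0. Lengths are in mm, angles in rad, forces in N, time in s.
With the tool pointing down it reaches from about 325 to 900 mm from the base axis. Payload 6.1 kg.
Tool frame: the origin (TCP) lies where the fingers leave the gripper's body, on its centre line; the fingertips stand 70 mm ahead of it and the grasp point (between the pads) lies 51 mm ahead of it; z points along the fingers, y is the line along which they close (so a half turn about z gives the same grasp; the last joint's range is limited). The gripper opens to 87 mm and grips with 3 to 60 N. Pads are 19 mm wide; open, the fingers measure 117 mm over their backs; the gripper's body (75 mm by 190 mm) begins 51 mm behind the grasp point.
Start: joints at [-1.464, 0.22, 1.526, -0, 1.395, -0.126], TCP at [144.183, -608.135, 292.238] pointing down, gripper open.
Joint ranges: [-2.98, 2.98], [-0.91, 2.08], [0.09, 2.57], [-1.24, 4.39], [0.2, 2.65], [-2.68, 2.68]. Speed limits (rad/s): [2.57, 2.57, 3.01, 3.14, 3.14, 3.14].

### API

Orientations are given as a unit quaternion [x, y, z, w].
In Python, from station import manip gives the robot as it stands.
- The arm moves only by the tool apply_moves, never from a script. Its argument "increments" is a list of rows, each a list of 5 numbers: the shift along the tool's x, y, z in units of 3 cm (1.0 is 3 cm), then the turn about the tool's z in units of 5 degrees (1.0 is 5 degrees), then the closure, from -1 (fully open) to 1 (shut). In form: [[x, y, z, turn, grip], ...]. A call has exactly 10 rows; each row shifts and turns the commanded pose from where the row before left it, along the tool's axes as they then stand; what a row does not reach is not made up. A row lasts 1/12 s, in which the tool goes at most 41.7 mm and 7.16 degrees, less where a joint would pass 70% of its speed; a pose out of reach is approached as far as the arm can. A call with a number of a shift or a turn outside -1 to 1 is refused whole. A call with a gripper value outside its range is refused whole. The fingers move at their own pace and stop on an object; the grip force is fixed at half the most. Time passes only in rows, so rows that do not move let the fingers close, or fill a call up. It gives the time, the measured TCP pose, the force, the opening and the grip force at its end, in the units of the state.
- manip.read_state(): the state, without advancing time (a new reading comes with each control period).
- manip.capture(name): name is "scene" or "top"; returns a dict with "color" (400x640x3 uint8, red, green, blue), "z_map" (400x640 float32, mm along the optical axis (not along the pixel's ray), 0 where there is no reading), "fx", "fy", "cx", "cy" (pixels), "rvec" (rotation vector, rad) and "tvec" (3), from world to camera coordinates, as OpenCV has them. Camera axes: x right, y down, z forward; pixel columns grow to the right and rows downward; lengths in mm; the calibration is good to about 2 mm. A picture is of the moment at which its call begins.
- manip.finish_job(): hands the job in; it is judged then, once.
The state is a dict: "clock": time; "joint_pos": joint angles; "qvel": joint speeds; "joint_efforts": joint torques, N m; "position": TCP position; "eef_rot": TCP orientation; "ft_force": force on the tool from outside, world axes, zero at the start; "wrist_torque": the same for the moment, N m; "gripper_width": finger opening in mm; "grasp_force": force on a finger pad.
Only numpy, scipy, OpenCV 4.12 (cv2) and the standard library are available. Lean on these libraries where they do the work, as an engineer would, in place of code of your own. Each camera call takes 0.05 s, during which the arm holds its last target. There are 200 camera calls.

### The job

The crush tests are done: clear the bench by sorting the accessories into the grey trays. Lay the two steel guide blocks in the two-lane tray, one in each lane along it; lay the two steel discs in the tray with two square bays, one in each bay; and lay the square honeycomb-board test piece in the small undivided tray. Everything must end up lying flat on its tray's floor, the same way up as it lay on the table, let go and at rest.

Things in the scene. Friction and masses are not known exactly. Their poses are not given: they have to be found in the camera images.
- bar_a: A solid steel guide block of the crush tester: a plain square-section bar 90 mm long (its x), 24 wide (y), 24 high (z), two small dark screw spots on top; about 0.4 kg, loose, lying flat at any yaw on the table. Origin: centre of its underside. The two guide blocks are alike.
- bar_b: The other solid steel guide block of the crush tester: a plain square-section bar 90 mm long (its x), 24 wide (y), 24 high (z), two small dark screw spots on top; about 0.4 kg, loose, lying flat at any yaw on the table. Origin: centre of its underside. The two guide blocks are alike.
- disc_a: A solid steel ring-crush centre disc: a plain round disc 50 mm in diameter and 24 high (z), a small dark spot in the middle of the top, no hole; about 0.36 kg, loose, lying flat on the table. Origin: centre of its underside. The two discs are alike.
- disc_b: The other solid steel ring-crush centre disc: a plain round disc 50 mm in diameter and 24 high (z), a small dark spot in the middle of the top, no hole; about 0.36 kg, loose, lying flat on the table. Origin: centre of its underside. The two discs are alike.
- test_piece: square test piece of brown honeycomb board, 50 x 50 mm and 24 high (z), rigid, about 0.02 kg, loose, lying flat at any yaw on the table. Origin: centre of its underside; x and y are square to its sides.
- bar_tray: tray for the guide blocks, with two long lanes side by side: 116 mm along its x, 122 along its y. Fixed, grey sheet metal, yaw from -0.25 to 0.25 rad; floor 4 mm thick, walls 4 mm thick, all 14 mm above the table. Origin: centre of its underside. Divider at x = 0; lanes 52 mm wide (x), 114 long (y) inside, centred at x = -28 and +28 mm. Blocks lie along y, one a lane.
- disc_tray: tray for the discs, with two square bays in a row: 82 mm along its x, 160 along its y. Fixed, grey sheet metal, yaw from -0.25 to 0.25 rad; floor 4 mm thick, walls 4 mm thick, all 14 mm above the table. Origin: centre of its underside. Divider at y = 0; bays 74 x 74 mm inside, centred at y = -39 and +39 mm. Either disc in either bay.
- piece_tray: small undivided square tray for the test piece: 84 x 84 mm outside, one bay 76 x 76 mm inside centred on the origin. Fixed, grey sheet metal, yaw from -0.25 to 0.25 rad; floor 4 mm thick, walls 4 mm thick, all 14 mm above the table. Origin: centre of its underside.

How it is judged:
By the outcome, as a careful person would: the job done as asked, in the order asked, and still so for the second after the job is handed in, with the robot touching nothing.
It also fails if it takes over 128 s, if anything falls off the work surface, if the arm or the gripper's body presses on something with over 40 N, if the wrist force passes 120 N, or if a joint passes its speed limit or range.

## Working session

There is one attempt and no reset: what is moved stays moved. The work goes in short steps, Python scripts to look and compute and a tool call to move; the robot and the scene stay as the last step left them, time stands still between calls to the robot, and variables do not carry over. Pictures are saved under pics/ and viewed, at most 14 in all, crops included, and the job is handed in when it is done.

Besides the shell and the picture viewer there is one more tool, called after "Request:" as name([rows], argument=value, ...), one row to a line, values as JSON. apply_moves: Moves the arm, as the interface text tells. Shifts and turns lie within -1 to 1; 1 stands for 3 cm of shift or 5 degrees of turn. Its arguments: {"type":"object","properties":{"increments":{"type":"array","items":{"type":"array","items":{"type":"number"}}}},"required":["increments"]}

```bash
ls; mkdir -p pics; python3 - <<'E'
from station import manip
import cv2,numpy as np
s=manip.read_state();print({k:np.round(v,3).tolist() for k,v in s.items()})
for n in("scene","top"):
    c=manip.capture(n);np.savez(f"{n}0.npz",**c);cv2.imwrite(f"pics/{n}0.png",c["color"][...,::-1])
    print(n,c["fx"],c["cx"],c["cy"],c["rvec"],c["tvec"])
E
```

```text
pics
{'clock': 0.0, 'joint_pos': [-1.464, 0.221, 1.528, 0.0, 1.395, -0.126], 'qvel': [0.001, 0.001, -0.0, 0.0, -0.0, 0.0], 'joint_efforts': [-0.0, -49.461, -38.739, 0.07, 0.057, -0.0], 'position': [144.137, -607.656, 291.125], 'eef_rot': [0.993, 0.116, 0.0, -0.001], 'ft_force': [0.407, 0.307, -0.206], 'wrist_torque': [-0.025, 0.029, 0.025], 'grasp_force': 0.0, 'gripper_width': 87.061}
scene 474.74339861681915 316.45166403860543 195.82983107999465 [ 1.70159368  1.65611815 -0.82487269] [ -24.04140982 -254.90694321 1579.30740888]
top 446.9126159669545 319.94616311560674 207.03298236418394 [ 2.1500192  -2.14341704  0.16325726] [  11.20204087  484.04775438 1098.80596806]
```

View pics/top0.png

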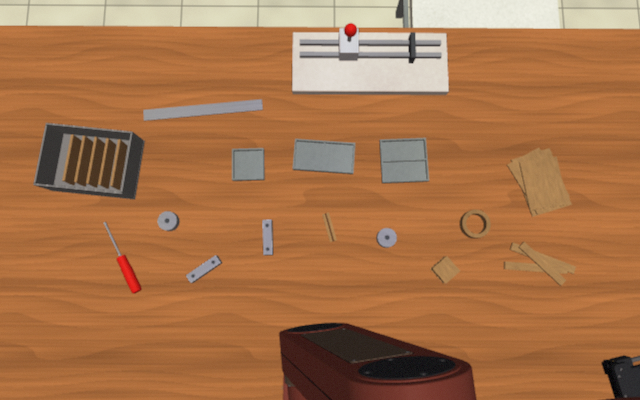

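View pics/scene0.png

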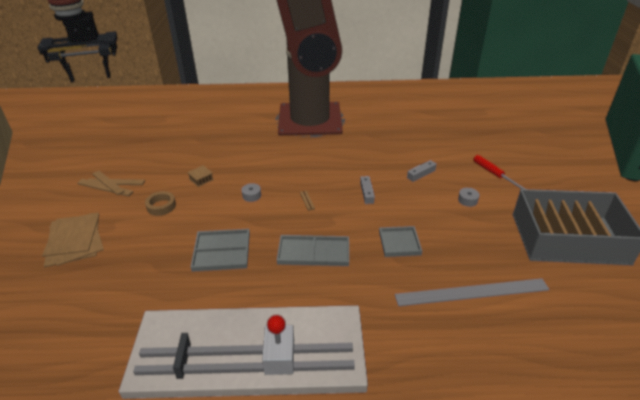

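```bash
cat > h.py <<'E'
import numpy as np,cv2
def cam(c):
    R=cv2.Rodrigues(np.array(c["rvec"],float))[0];t=np.array(c["tvec"],float).ravel();return R,t
def cast(c,uv,z):
    R,t=cam(c);uv=np.atleast_2d(uv).astype(float)
    d=np.c_[(uv[:,0]-c["cx"])/c["fx"],(uv[:,1]-c["cy"])/c["fy"],np.ones(len(uv))]@R
    o=-R.T@t;return (o+d*((z-o[2])/d[:,2])[:,None])[:,:2]
def height(c):
    R,t=cam(c);v,u=np.mgrid[:400,:640];Z=c["z_map"].astype(float)
    P=np.stack([(u-c["cx"])/c["fx"]*Z,(v-c["cy"])/c["fy"]*Z,Z],-1)-t
    return np.where(Z>0,(P@R)[...,2],np.nan)
def find(c,box,mask,z):
    x0,y0,x1,y1=box;m=np.zeros_like(mask);m[y0:y1,x0:x1]=mask[y0:y1,x0:x1]
    cs=cv2.findContours(m,cv2.RETR_EXTERNAL,cv2.CHAIN_APPROX_NONE)[0];k=max(cs,key=cv2.contourArea)
    full=np.zeros_like(m);cv2.drawContours(full,[k],-1,1,-1)
    v,u=np.nonzero(full);p=cast(c,np.c_[u,v],z);mn=p.mean(0)
    (cx,cy),(w,h),a=cv2.minAreaRect(cast(c,k[:,0],z).astype(np.float32))
    return mn,(cx,cy),(w,h),a
E
python3 - <<'E'
from h import *
T=dict(np.load("top0.npz"))
R,t=cam(T);print("cam",-R.T@t)
hh=height(T)
for n,(u,v) in dict(table=(300,260),disc=(387,241),bar=(267,244),piece=(446,269),traywall=(404,160),floor=(404,172)).items():
    print(n,np.round(hh[v-1:v+2,u-1:u+2].ravel(),1))
hsv=cv2.cvtColor(T["color"],cv2.COLOR_RGB2HSV)
steel=(hsv[...,1]<80).astype(np.uint8)
steel=cv2.morphologyEx(steel,cv2.MORPH_CLOSE,np.ones((5,5)))
top=((hh>14)&(hh<40)).astype(np.uint8)
B=dict(barL=(180,250,228,288),barR=(255,212,280,262),discL=(152,205,185,238),discR=(370,222,404,252),piece=(428,252,464,290))
for n,b in B.items():
    for nm,m in(("col",steel),("dep",top)):
        if n=="piece" and nm=="col":continue
        mn,c,wh,a=find(T,b,m,24);print(n,nm,mn.round(1),np.round(c,1),np.round(wh,1),round(a,1))
for n,b in dict(piece_tray=(225,140,272,188),disc_tray=(285,130,365,182),bar_tray=(372,130,436,190)).items():
    mn,c,wh,a=find(T,b,steel,14);print(n,mn.round(1),np.round(c,1),np.round(wh,1),round(a,1))
E
```

```text
cam [ 317.19013124   17.24740216 1157.97030076]
table [-1.3  2.9  0.4 -3.5 -1.5 -1.8  0.9  0.6  4.5]
disc [19.6 23.2 24.8 24.7 22.8 26.4 20.1 25.7 22.2]
bar [21.8 25.1 25.2 26.3 24.2 22.9 22.8 21.  24.6]
piece [23.6 26.2 24.7 24.5 27.8 25.1 20.9 23.7 26.6]
traywall [10.8  7.4  5.2 12.4  9.3 13.4  7.4  4.7 10.5]
floor [-0.8  3.2  0.7  6.1 -0.2  0.9  3.4 -2.2  5.9]
barL col [328.4 305.1] [328.5 305.5] [26.7 92.7] 35.3
barL dep [326.9 306.6] [327.1 306.6] [25.3 90.7] 35.1
barR col [408.9 146.3] [409.7 146.2] [89.8 25. ] 3.4
barR dep [408.  147.7] [407.5 147.6] [89.9 24.8] 3.0
discL col [449.6 400.5] [449.6 400.8] [53.5 48.3] 65.9
discL dep [448.7 403. ] [448.5 402.5] [46.2 51.3] 0.2
discR col [ 408.9 -156.5] [ 408.2 -156.7] [48.3 48.5] 89.1
discR dep [ 407.8 -155.3] [ 408.1 -154.2] [48.3 48.5] 88.7
piece dep [ 327.1 -303. ] [ 327.1 -302.5] [50.8 51.6] 40.3
piece_tray [601.4 203.1] [601.3 203.2] [86.2 81.7] 1.2
disc_tray [623.7   3.3] [624.    3.4] [160.   84.2] 86.1
bar_tray [ 613.4 -207.5] [ 613.9 -207.7] [118.  123.7] 2.5
```

```bash
cat > go.py <<'E'
# usage: go.py x y z yaw_deg : turn first, then shift in tool axes after the turn (units)
import sys,numpy as np
from station import manip
s=manip.read_state();q=s["eef_rot"];p=np.array(s["position"])
phi=2*np.degrees(np.arctan2(q[1],q[0]))
x,y,z,f=map(float,sys.argv[1:5]);th=(phi-f+180)%360-180
d=np.array([x,y,z])-p;a=np.radians(f)
print("now",p.round(1),"yaw",round(phi,1),"t",round(s["clock"],2),"w",round(s["gripper_width"],1),"j6",round(np.degrees(s["joint_pos"][5])))
print("turn",round(th/5,2),"then xyz",np.round([(d[0]*np.cos(a)+d[1]*np.sin(a))/30,(d[0]*np.sin(a)-d[1]*np.cos(a))/30,-d[2]/30],2))
E
python3 go.py 408.5 147 150 3.2; python3 - <<'E'
from h import *
T=dict(np.load("top0.npz"));hh=height(T)
m=(hh[110:215,20:155]>40);v,u=np.nonzero(m);z=hh[110:215,20:155][m];p=np.array([cast(T,(a+20,b+110),c)[0] for a,b,c in zip(u,v,z)])
print("box",np.percentile(p,[1,99],axis=0),np.percentile(z,[50,95,99]))
E
```

```text
now [ 144.1 -607.7  291.2] yaw 13.3 t 0.1 w 86.9 j6 -7
turn 2.03 then xyz [ 10.2  -24.63   4.71]
box [[510.26472211 484.4213409 ]
 [682.75579634 712.57786985]] [63.39430869 81.14767861 83.03892707]
```

Request:
apply_moves([
  [1,0,0,1,-1],
  [1,0,0,1,-1],
  [1,0,0,0,-1],
  [1,0,0,0,-1],
  [1,-1,0,0,-1],
  [1,-1,0,0,-1],
  [1,-1,0,0,-1],
  [1,-1,0.5,0,-1],
  [1,-1,0.5,0,-1],
  [1,-1,0.5,0,-1],
])

```text
clock: 0.93
position: [425.3, -410.2, 250.0]
eef_rot: [1.0, 0.029, 0.0, 0.0]
ft_force: [0.7, 0.3, 0.5]
gripper_width: 87.1
grasp_force: 0.0
```

Request:
apply_moves([
  [0,-1,0.5,0,-1],
  [0,-1,0.5,0,-1],
  [0,-1,0.5,0,-1],
  [0,-1,0.5,0,-1],
  [0,-1,0.5,0,-1],
  [0,-1,0.5,0,-1],
  [0,-1,0,0,-1],
  [0,-1,0,0,-1],
  [0,-1,0,0,-1],
  [0,-1,0,0,-1],
])

```text
clock: 1.77
position: [406.2, -110.9, 160.1]
eef_rot: [1.0, 0.029, -0.0, -0.0]
ft_force: [0.2, 0.4, -0.0]
gripper_width: 86.8
grasp_force: 0.0
```

Request:
apply_moves([
  [0,-1,0,0,-1],
  [0,-1,0,0,-1],
  [0,-1,0,0,-1],
  [0,-1,0,0,-1],
  [0,-1,0,0,-0.2],
  [0,-1,0,0,-0.2],
  [0,-1,0,0,-0.2],
  [0,-0.6,0,0,-0.2],
  [0,0,0,0,-0.2],
  [0,0,0,0,-0.2],
])

```text
clock: 2.6
position: [393.2, 115.7, 160.3]
eef_rot: [1.0, 0.031, -0.0, 0.0]
ft_force: [-0.4, -0.5, -0.6]
gripper_width: 56.3
grasp_force: 0.0
```

```bash
python3 go.py 408.5 147 83 3.2
```

```text
now [393.2 115.7 160.3] yaw 3.5 t 2.6 w 56.3 j6 92
turn 0.06 then xyz [ 0.57 -1.01  2.58]
```

Request:
apply_moves([
  [0.6,-1,0,0,-0.2],
  [0,0,0.5,0,-0.2],
  [0,0,0.5,0,-0.2],
  [0,0,0.5,0,-0.2],
  [0,0,0.5,0,-0.2],
  [0,0,0.3,0,-0.2],
  [0,0,0.2,0,-0.2],
  [0,0,0.1,0,-0.2],
  [0,0,0,0,-0.2],
  [0,0,0,0,-0.2],
])

```text
clock: 3.43
position: [410.3, 146.0, 83.0]
eef_rot: [1.0, 0.029, 0.0, -0.0]
ft_force: [-0.7, -0.8, -0.2]
gripper_width: 52.2
grasp_force: 0.0
```

```bash
python3 go.py 408.5 147 83 3.2;  python3 - <<'E'
from station import manip
import cv2
a=[manip.capture(n)["color"][...,::-1] for n in("scene","top")]
a=[cv2.resize(a[0][140:240,300:440],None,fx=4,fy=4),cv2.resize(a[1][200:280,210:350],None,fx=2.8,fy=2.8)]
cv2.imwrite("pics/g1.png",a[0])
E
```

```text
now [410.3 146.   83. ] yaw 3.3 t 3.43 w 52.2 j6 96
turn 0.02 then xyz [-0.06 -0.04  0.  ]
```

View pics/g1.png

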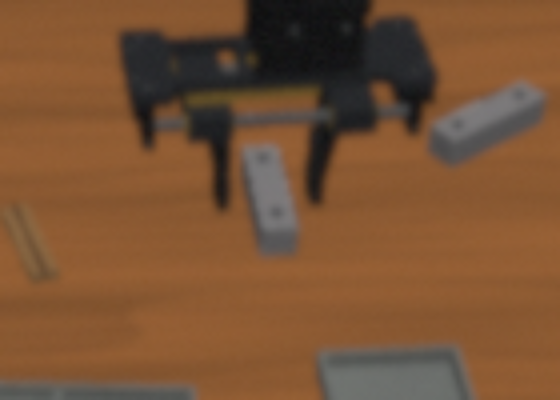

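The 4x scene crop shows the open fingers on either side of the first block: tips at about (222,208) and (316,200), block centre at about (270,195). I'm closing now.

Request:
apply_moves([
  [0,0,0,0,1],
  [0,0,0,0,1],
  [0,0,0,0,1],
  [0,0,0,0,1],
  [0,0,0,0,1],
  [0,0,0,0,1],
  [0,0,0,0,1],
  [0,0,0,0,1],
  [0,0,-0.5,0,1],
  [0,0,-0.5,0,1],
])

```text
clock: 4.37
position: [408.1, 145.8, 111.3]
eef_rot: [1.0, 0.029, -0.002, 0.0]
ft_force: [0.2, 0.5, -4.4]
gripper_width: 23.4
grasp_force: 30.0
```

Request:
apply_moves([
  [0,0,-0.5,-1,1],
  [0,0,-0.5,-1,1],
  [0,0,-0.5,-1,1],
  [0,0,0,-1,1],
  [0,0,0,-1,1],
  [0,0,0,-1,1],
  [0,0,0,-1,1],
  [0,0,0,-1,1],
  [0,0,0,-1,1],
  [0,0,0,-1,1],
])

```text
clock: 5.2
position: [409.0, 145.9, 156.6]
eef_rot: [0.893, 0.451, -0.001, -0.0]
ft_force: [0.2, 0.2, -3.9]
gripper_width: 23.9
grasp_force: 30.0
```

Request:
apply_moves([
  [0,0,0,-1,1],
  [0,0,0,-1,1],
  [0,0,0,-1,1],
  [0,0,0,-1,1],
  [0,0,0,-1,1],
  [0,0,0,-1,1],
  [0,0,0,-1,1],
  [0,0,0,-0.8,1],
  [0,0,0,0,1],
  [0,0,0,0,1],
])

```text
clock: 6.03
position: [409.3, 146.0, 156.9]
eef_rot: [0.693, 0.721, -0.001, -0.0]
ft_force: [0.6, -0.5, -3.4]
gripper_width: 23.9
grasp_force: 30.0
```

```bash
python3 go.py 641.7 -206.4 150 92.5
```

```text
now [409.3 146.  156.9] yaw 92.2 t 6.03 w 23.9 j6 7
turn -0.06 then xyz [-12.07   7.23   0.23]
```

Request:
apply_moves([
  [-0.5,0.3,0,0,1],
  [-1,0.6,0,0,1],
  [-1,0.6,0,0,1],
  [-1,0.6,0,0,1],
  [-1,0.6,0,0,1],
  [-1,0.6,0,0,1],
  [-1,0.6,0,0,1],
  [-1,0.6,0,0,1],
  [-1,0.6,0,0,1],
  [-1,0.6,0,0,1],
])

```text
clock: 6.87
position: [592.7, -133.2, 156.8]
eef_rot: [0.694, 0.72, -0.0, -0.001]
ft_force: [0.3, -0.3, -3.1]
gripper_width: 23.5
grasp_force: 30.0
```

Request:
apply_moves([
  [-1,0.6,0,0,1],
  [-0.9,0.6,0,0,1],
  [-0.6,0.4,0,0,1],
  [0,0,0,0,1],
  [0,0,0.5,0,1],
  [0,0,0.5,0,1],
  [0,0,0,0,1],
  [0,0,0,0,1],
  [0,0,0,0,1],
  [0,0,0,0,1],
])

```text
clock: 7.7
position: [643.6, -204.1, 128.1]
eef_rot: [0.692, 0.722, 0.0, 0.0]
ft_force: [1.2, -0.5, -3.3]
gripper_width: 23.9
grasp_force: 30.0
```

```bash
python3 go.py 641.7 -206.4 88 92.5;python3 - <<'E'
from station import manip
import cv2
a=manip.capture("scene")["color"][...,::-1]
cv2.imwrite("pics/p1.png",cv2.resize(a[170:290,160:300],None,fx=4,fy=4))
E
```

```text
now [ 643.6 -204.1  128.1] yaw 92.4 t 7.7 w 23.9 j6 -27
turn -0.03 then xyz [-0.08 -0.07  1.34]
```

View pics/p1.png

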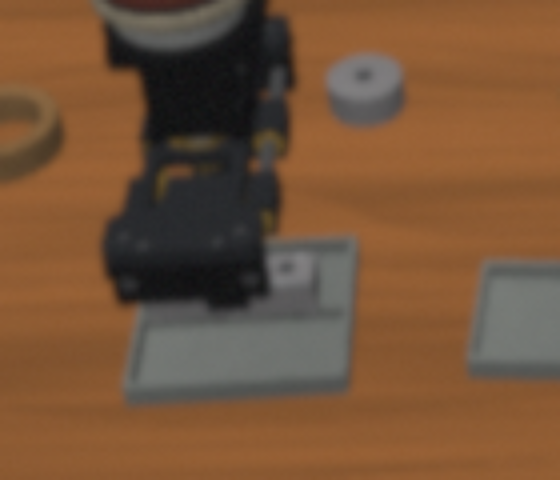

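The crop shows the block level above the two-lane tray, its end at (290,285). The divider runs at about (240,318). Lowering should carry it into the far lane.

Request:
apply_moves([
  [-0.1,-0.1,0,0,1],
  [0,0,0.4,0,1],
  [0,0,0.3,0,1],
  [0,0,0.3,0,1],
  [0,0,0.2,0,1],
  [0,0,0.1,0,1],
  [0,0,0,0,1],
  [0,0,0,0,1],
  [0,0,0,0,1],
  [0,0,0,0,1],
])

```text
clock: 8.58
position: [640.7, -207.8, 88.8]
eef_rot: [0.693, 0.721, 0.0, 0.0]
ft_force: [0.8, 0.1, -3.3]
gripper_width: 23.7
grasp_force: 30.0
```

Request:
apply_moves([
  [0,0,0.05,0,1],
  [0,0,0,0,1],
  [0,0,0,0,0.1],
  [0,0,0,0,0.1],
  [0,0,0,0,0.1],
  [0,0,0,0,0.1],
  [0,0,0,0,0.1],
  [0,0,-0.2,0,0.1],
  [0,0,-0.5,0,0.1],
  [0,0,-1,0,0.1],
])

```text
clock: 9.42
position: [638.1, -206.7, 135.3]
eef_rot: [0.693, 0.721, -0.001, -0.003]
ft_force: [-0.9, 1.5, -0.6]
gripper_width: 38.9
grasp_force: 0.0
```

```bash
python3 go.py 327.5 306 150 125.2
```

```text
now [ 638.1 -206.7  135.3] yaw 92.3 t 9.42 w 38.9 j6 -27
turn -6.57 then xyz [19.93  1.39 -0.49]
```

Request:
apply_moves([
  [0,0,-0.5,-1,0.1],
  [0,0,0,-1,0],
  [0,0,0,-1,0],
  [0,0,0,-1,-0.2],
  [0,0,0,-1,-0.2],
  [0,0,0,-1,-0.2],
  [0,0,0,-0.6,-0.2],
  [1,0,0,0,-0.2],
  [1,0,0,0,-0.2],
  [1,0,0,0,-0.2],
])

```text
clock: 10.25
position: [588.2, -134.0, 154.5]
eef_rot: [0.46, 0.888, 0.0, 0.001]
ft_force: [0.2, 0.5, 0.3]
gripper_width: 52.3
grasp_force: 0.0
```

Request:
apply_moves([
  [1,0.1,0,0,-0.2],
  [1,0.1,0,0,-0.2],
  [1,0.1,0,0,-0.2],
  [1,0.1,0,0,-0.2],
  [1,0.1,0,0,-0.2],
  [1,0.1,0,0,-0.2],
  [1,0.1,0,0,-0.2],
  [1,0.1,0,0,-0.2],
  [1,0.1,0,0,-0.2],
  [1,0.1,0,0,-0.2],
])

```text
clock: 11.08
position: [439.2, 129.0, 154.8]
eef_rot: [0.459, 0.888, 0.001, 0.001]
ft_force: [0.2, 0.2, -0.3]
gripper_width: 52.1
grasp_force: 0.0
```

Request:
apply_moves([
  [1,0.1,0,0,-0.2],
  [1,0.1,0,0,-0.2],
  [1,0.1,0,0,-0.2],
  [1,0.1,0,0,-0.2],
  [1,0,0,0,-0.2],
  [1,0,0,0,-0.2],
  [0.7,0,0,0,-0.2],
  [0,0,0,0,-0.2],
  [0,0,0,0,-0.2],
  [0,0,0,0,-0.2],
])

```text
clock: 11.92
position: [333.5, 298.6, 154.0]
eef_rot: [0.459, 0.889, 0.001, 0.001]
ft_force: [0.1, 0.0, 0.1]
gripper_width: 52.3
grasp_force: 0.0
```

```bash
python3 go.py 327.5 306 83 125.2
```

```text
now [333.5 298.6 154. ] yaw 125.4 t 11.92 w 52.3 j6 -4
turn 0.03 then xyz [ 0.32 -0.02  2.37]
```

Request:
apply_moves([
  [0.3,0,0,0,-0.2],
  [0,0,0.5,0,-0.2],
  [0,0,0.5,0,-0.2],
  [0,0,0.5,0,-0.2],
  [0,0,0.4,0,-0.2],
  [0,0,0.3,0,-0.2],
  [0,0,0.2,0,-0.2],
  [0,0,0,0,-0.2],
  [0,0,0,0,-0.2],
  [0,0,0,0,-0.2],
])

```text
clock: 12.75
position: [328.3, 306.3, 81.7]
eef_rot: [0.459, 0.888, 0.0, 0.0]
ft_force: [-0.0, -0.4, 0.3]
gripper_width: 52.2
grasp_force: 0.0
```

Request:
apply_moves([
  [0,0,0,0,1],
  [0,0,0,0,1],
  [0,0,0,0,1],
  [0,0,0,0,1],
  [0,0,0,0,1],
  [0,0,0,0,1],
  [0,0,0,0,1],
  [0,0,-0.5,0,1],
  [0,0,-0.8,0,1],
  [0,0,-1,0,1],
])

```text
clock: 13.58
position: [325.4, 304.5, 148.0]
eef_rot: [0.459, 0.888, -0.003, -0.002]
ft_force: [0.5, -0.3, -5.3]
gripper_width: 23.1
grasp_force: 30.0
```

```bash
python3 go.py 585.7 -208.8 150 92.5
```

```text
now [325.4 304.5 148. ] yaw 125.3 t 13.58 w 23.1 j6 -2
turn 6.57 then xyz [-17.47   7.92  -0.07]
```

Request:
apply_moves([
  [0,0,0,1,1],
  [0,0,0,1,1],
  [0,0,0,1,1],
  [0,0,0,1,1],
  [0,0,0,1,1],
  [0,0,0,1,1],
  [0,0,0,0.6,1],
  [-0.5,0.2,0,0,1],
  [-1,0.5,0,0,1],
  [-1,0.5,0,0,1],
])

```text
clock: 14.42
position: [365.7, 231.9, 149.1]
eef_rot: [0.691, 0.722, -0.001, -0.001]
ft_force: [0.1, -0.2, -4.5]
gripper_width: 23.9
grasp_force: 30.0
```

Request:
apply_moves([
  [-1,0.5,0,0,1],
  [-1,0.5,0,0,1],
  [-1,0.5,0,0,1],
  [-1,0.5,0,0,1],
  [-1,0.5,0,0,1],
  [-1,0.5,0,0,1],
  [-1,0.5,0,0,1],
  [-1,0.5,0,0,1],
  [-1,0.5,0,0,1],
  [-1,0.5,0,0,1],
])

```text
clock: 15.25
position: [528.4, -62.5, 148.8]
eef_rot: [0.693, 0.721, -0.001, -0.001]
ft_force: [0.8, 0.7, -3.5]
gripper_width: 23.9
grasp_force: 30.0
```

Request:
apply_moves([
  [-1,0.4,0,0,1],
  [-1,0.4,0,0,1],
  [-1,0.4,0,0,1],
  [-1,0.3,0,0,1],
  [-0.6,0.2,0,0,1],
  [0,0,0,0,1],
  [0,0,0,0,1],
  [0,0,0,0,1],
  [0,0,0,0,1],
  [0,0,0,0,1],
])

```text
clock: 16.08
position: [584.9, -195.6, 149.6]
eef_rot: [0.692, 0.722, -0.0, -0.001]
ft_force: [0.4, 0.5, -4.3]
gripper_width: 23.6
grasp_force: 30.0
```

```bash
python3 go.py 585.7 -208.8 88 92.5
```

```text
now [ 584.9 -195.6  149.6] yaw 92.4 t 16.08 w 23.6 j6 -28
turn -0.02 then xyz [-0.44  0.01  2.05]
```

Request:
apply_moves([
  [-0.4,0,0,0,1],
  [0,0,0.5,0,1],
  [0,0,0.5,0,1],
  [0,0,0.4,0,1],
  [0,0,0.3,0,1],
  [0,0,0.2,0,1],
  [0,0,0.1,0,1],
  [0,0,0,0,1],
  [0,0,0,0,1],
  [0,0,0,0,1],
])

```text
clock: 16.92
position: [586.5, -209.1, 90.9]
eef_rot: [0.692, 0.721, 0.0, 0.001]
ft_force: [0.8, -0.8, -4.1]
gripper_width: 23.8
grasp_force: 30.0
```

Request:
apply_moves([
  [0,0,0.1,0,1],
  [0,0,0.05,0,1],
  [0,0,0,0,1],
  [0,0,0,0,0.1],
  [0,0,0,0,0.1],
  [0,0,0,0,0.1],
  [0,0,0,0,0.1],
  [0,0,0,0,0.1],
  [0,0,-0.2,0,0.1],
  [0,0,-1,0,0.1],
])

```text
clock: 17.75
position: [582.6, -207.3, 116.8]
eef_rot: [0.693, 0.721, -0.001, -0.005]
ft_force: [-0.4, 1.0, -0.6]
gripper_width: 38.9
grasp_force: 0.0
```

```bash
python3 go.py 408.3 -155.5 150 90
```

```text
now [ 582.6 -207.3  116.8] yaw 92.3 t 17.75 w 38.9 j6 -29
turn 0.47 then xyz [ 1.73 -5.81 -1.11]
```

Request:
apply_moves([
  [0,0,-1,0.6,0.1],
  [0,0,-0.4,0.6,0],
  [0.3,-1,0,0,-0.3],
  [0.3,-1,0,0,-0.6],
  [0.3,-1,0,0,-1],
  [0.3,-1,0,0,-1],
  [0.1,-1,0,0,-1],
  [0,-0.9,0,0,-1],
  [0,0,0,0,-1],
  [0,0,0,0,-1],
])

```text
clock: 18.58
position: [411.3, -158.6, 164.2]
eef_rot: [0.73, 0.684, 0.0, 0.001]
ft_force: [0.6, -0.9, -0.4]
gripper_width: 84.5
grasp_force: 0.0
```

```bash
python3 go.py 408.3 -155.5 83 86.1; python3 - <<'E'
from station import manip
import cv2
a=manip.capture("scene")["color"][...,::-1]
cv2.imwrite("pics/p2.png",cv2.resize(a[160:290,160:360],None,fx=4,fy=4))
E
```

```text
now [ 411.3 -158.6  164.2] yaw 86.3 t 18.58 w 84.5 j6 -28
turn 0.04 then xyz [ 0.1  -0.11  2.71]
```

View pics/p2.png

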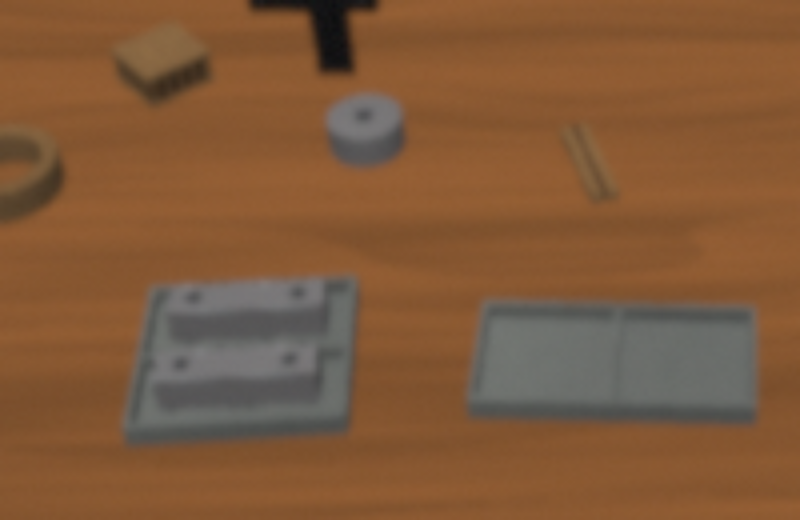

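The crop shows both blocks flat, one in each lane, at (245,310) and (238,375). The disc is undisturbed at (365,130).

Request:
apply_moves([
  [0.1,-0.1,0.5,0,-1],
  [0,0,0.5,0,-1],
  [0,0,0.5,0,-1],
  [0,0,0.5,0,-1],
  [0,0,0.4,0,-1],
  [0,0,0.2,0,-1],
  [0,0,0.1,0,-1],
  [0,0,0,0,-1],
  [0,0,0,0,1],
  [0,0,0,0,1],
])

```text
clock: 19.47
position: [409.8, -155.8, 83.4]
eef_rot: [0.729, 0.684, 0.0, 0.001]
ft_force: [-0.2, -0.2, -0.2]
gripper_width: 79.8
grasp_force: 0.0
```

Request:
apply_moves([
  [0,0,0,0,1],
  [0,0,0,0,1],
  [0,0,0,0,1],
  [0,0,0,0,1],
  [0,0,0,0,1],
  [0,0,0,0,1],
  [0,0,0,0,1],
  [0,0,-0.5,0,1],
  [0,0,-0.8,0,1],
  [0,0,-1,0,1],
])

```text
clock: 20.3
position: [406.6, -154.1, 149.5]
eef_rot: [0.729, 0.684, -0.001, -0.003]
ft_force: [0.9, -0.9, -2.9]
gripper_width: 48.9
grasp_force: 30.0
```

```bash
python3 go.py 621.3 -35.5 150 86.1
```

```text
now [ 406.6 -154.1  149.5] yaw 86.3 t 20.3 w 48.9 j6 -27
turn 0.05 then xyz [ 4.43  6.87 -0.02]
```

Request:
apply_moves([
  [0.3,0.5,0,0,1],
  [0.6,0.9,0,0,1],
  [0.6,0.9,0,0,1],
  [0.6,0.9,0,0,1],
  [0.6,0.9,0,0,1],
  [0.6,0.9,0,0,1],
  [0.6,0.9,0,0,1],
  [0.5,0.9,0,0,1],
  [0,0,0,0,1],
  [0,0,0,0,1],
])

```text
clock: 21.13
position: [620.9, -35.7, 149.7]
eef_rot: [0.729, 0.685, -0.001, -0.001]
ft_force: [-0.8, 0.1, -3.3]
gripper_width: 48.7
grasp_force: 30.0
```

```bash
python3 go.py 621.3 -35.5 88 86.1
```

```text
now [620.9 -35.7 149.7] yaw 86.5 t 21.13 w 48.7 j6 -7
turn 0.07 then xyz [0.01 0.01 2.06]
```

Request:
apply_moves([
  [0,0,0.5,0,1],
  [0,0,0.5,0,1],
  [0,0,0.4,0,1],
  [0,0,0.3,0,1],
  [0,0,0.2,0,1],
  [0,0,0.1,0,1],
  [0,0,0,0,1],
  [0,0,0,0,1],
  [0,0,0,0,1],
  [0,0,0,0,1],
])

```text
clock: 21.97
position: [621.6, -36.9, 92.5]
eef_rot: [0.729, 0.684, 0.0, 0.001]
ft_force: [0.2, 0.1, -3.9]
gripper_width: 49.1
grasp_force: 30.0
```

Request:
apply_moves([
  [0,0,0.1,0,1],
  [0,0,0.06,0,1],
  [0,0,0,0,1],
  [0,0,0,0,-0.6],
  [0,0,0,0,-0.6],
  [0,0,0,0,-0.6],
  [0,0,0,0,-0.6],
  [0,0,0,0,-0.6],
  [0,0,-0.2,0,-0.6],
  [0,0,-1,0,-0.6],
])

```text
clock: 22.8
position: [617.3, -36.2, 118.0]
eef_rot: [0.729, 0.684, -0.003, -0.004]
ft_force: [-1.1, 0.3, -0.1]
gripper_width: 69.3
grasp_force: 0.0
```

```bash
python3 go.py 449 402 150 86.1
```

```text
now [617.3 -36.2 118. ] yaw 86.3 t 22.8 w 69.3 j6 -7
turn 0.05 then xyz [14.19 -6.59 -1.07]
```

Request:
apply_moves([
  [0,0,-1,0,-0.6],
  [0.5,-0.2,0,0,-0.6],
  [1,-0.5,0,0,-1],
  [1,-0.5,0,0,-1],
  [1,-0.5,0,0,-1],
  [1,-0.5,0,0,-1],
  [1,-0.5,0,0,-1],
  [1,-0.5,0,0,-1],
  [1,-0.5,0,0,-1],
  [1,-0.5,0,0,-1],
])

```text
clock: 23.63
position: [510.9, 227.3, 153.5]
eef_rot: [0.729, 0.684, 0.001, 0.0]
ft_force: [0.6, 0.8, 1.0]
gripper_width: 86.7
grasp_force: 0.0
```

Request:
apply_moves([
  [1,-0.5,0,0,-1],
  [1,-0.5,0,0,-1],
  [1,-0.5,0,0,-1],
  [1,-0.5,0,0,-1],
  [1,-0.3,0,0,-1],
  [0.7,-0.1,0,0,-1],
  [0,0,0,0,-1],
  [0,0,0,0,-1],
  [0,0,0,0,-1],
  [0,0,0,0,-1],
])

```text
clock: 24.47
position: [450.8, 400.0, 152.8]
eef_rot: [0.73, 0.684, -0.0, 0.0]
ft_force: [-0.4, -0.6, 0.7]
gripper_width: 87.1
grasp_force: 0.0
```

```bash
python3 go.py 449 402 83 86.1
```

```text
now [450.8 400.  152.8] yaw 86.3 t 24.47 w 87.1 j6 38
turn 0.04 then xyz [ 0.06 -0.07  2.33]
```

Request:
apply_moves([
  [0.06,-0.06,0.5,0,-1],
  [0,0,0.5,0,-1],
  [0,0,0.5,0,-1],
  [0,0,0.4,0,-1],
  [0,0,0.3,0,-1],
  [0,0,0.1,0,-1],
  [0,0,0,0,-1],
  [0,0,0,0,-1],
  [0,0,0,0,1],
  [0,0,0,0,1],
])

```text
clock: 25.3
position: [449.5, 403.4, 84.8]
eef_rot: [0.729, 0.684, 0.001, 0.0]
ft_force: [0.1, -0.8, -0.6]
gripper_width: 80.2
grasp_force: 0.0
```

Request:
apply_moves([
  [0,0,0,0,1],
  [0,0,0,0,1],
  [0,0,0,0,1],
  [0,0,0,0,1],
  [0,0,0,0,1],
  [0,0,0,0,1],
  [0,0,0,0,1],
  [0,0,-0.5,0,1],
  [0,0,-0.8,0,1],
  [0,0,-1,0,1],
])

```text
clock: 26.13
position: [446.6, 401.4, 150.0]
eef_rot: [0.729, 0.684, -0.004, -0.001]
ft_force: [0.3, 0.6, -4.0]
gripper_width: 48.9
grasp_force: 30.0
```

```bash
python3 go.py 626.6 42.3 150 86.1
```

```text
now [446.6 401.4 150. ] yaw 86.3 t 26.13 w 48.9 j6 38
turn 0.05 then xyz [-11.53   6.8   -0.  ]
```

Request:
apply_moves([
  [-0.5,0.3,0,0,1],
  [-1,0.6,0,0,1],
  [-1,0.6,0,0,1],
  [-1,0.6,0,0,1],
  [-1,0.6,0,0,1],
  [-1,0.6,0,0,1],
  [-1,0.6,0,0,1],
  [-1,0.6,0,0,1],
  [-1,0.6,0,0,1],
  [-1,0.6,0,0,1],
])

```text
clock: 26.97
position: [601.0, 106.0, 151.7]
eef_rot: [0.729, 0.684, -0.001, -0.001]
ft_force: [0.6, 0.5, -3.3]
gripper_width: 48.6
grasp_force: 30.0
```

Request:
apply_moves([
  [-1,0.5,0,0,1],
  [-0.8,0.4,0,0,1],
  [-0.2,0.2,0,0,1],
  [0,0,0,0,1],
  [0,0,0,0,1],
  [0,0,0.5,0,1],
  [0,0,0.5,0,1],
  [0,0,0,0,1],
  [0,0,0,0,1],
  [0,0,0,0,1],
])

```text
clock: 27.8
position: [630.2, 46.8, 123.2]
eef_rot: [0.729, 0.685, 0.0, -0.0]
ft_force: [-0.7, 0.5, -3.2]
gripper_width: 49.3
grasp_force: 30.0
```

```bash
python3 go.py 626.6 42.3 93 86.1
```

```text
now [630.2  46.8 123.2] yaw 86.4 t 27.8 w 49.3 j6 1
turn 0.06 then xyz [-0.16 -0.11  1.01]
```

Request:
apply_moves([
  [-0.15,-0.1,0,0,1],
  [0,0,0.4,0,1],
  [0,0,0.3,0,1],
  [0,0,0.2,0,1],
  [0,0,0.1,0,1],
  [0,0,0,0,1],
  [0,0,0,0,1],
  [0,0,0,0,1],
  [0,0,0,0,1],
  [0,0,0,0,1],
])

```text
clock: 28.63
position: [627.6, 41.3, 93.3]
eef_rot: [0.729, 0.684, 0.0, 0.0]
ft_force: [-0.1, 0.0, -3.1]
gripper_width: 49.2
grasp_force: 30.0
```

Request:
apply_moves([
  [0,0,0.1,0,1],
  [0,0,0.05,0,1],
  [0,0,0,0,1],
  [0,0,0,0,-0.6],
  [0,0,0,0,-0.6],
  [0,0,0,0,-0.6],
  [0,0,0,0,-0.6],
  [0,0,0,0,-0.6],
  [0,0,-0.2,0,-0.6],
  [0,0,-1,0,-0.6],
])

```text
clock: 29.47
position: [623.4, 41.4, 119.4]
eef_rot: [0.729, 0.684, -0.003, -0.004]
ft_force: [-0.3, 0.4, -0.2]
gripper_width: 69.3
grasp_force: 0.0
```

```bash
python3 go.py 327 -303 150 40.3; python3 go.py 327 -303 150 130.3
```

```text
now [623.4  41.4 119.4] yaw 86.3 t 29.47 w 69.3 j6 0
turn 9.21 then xyz [-14.96   2.37  -1.02]
now [623.4  41.4 119.4] yaw 86.3 t 29.47 w 69.3 j6 0
turn -8.79 then xyz [ -2.37 -14.96  -1.02]
```

Request:
apply_moves([
  [0,0,-1,1,-0.6],
  [0,0,0,1,-1],
  [0,0,0,1,-1],
  [0,0,0,1,-1],
  [0,0,0,1,-1],
  [0,0,0,1,-1],
  [0,0,0,1,-1],
  [0,0,0,1,-1],
  [0,0,0,1,-1],
  [-0.5,0.1,0,0.2,-1],
])

```text
clock: 30.3
position: [619.1, 30.5, 155.3]
eef_rot: [0.939, 0.343, 0.001, 0.0]
ft_force: [-0.7, -0.4, -0.2]
gripper_width: 86.8
grasp_force: 0.0
```

Request:
apply_moves([
  [-1,0.2,0,0,-1],
  [-1,0.2,0,0,-1],
  [-1,0.2,0,0,-1],
  [-1,0.2,0,0,-1],
  [-1,0.2,0,0,-1],
  [-1,0.2,0,0,-1],
  [-1,0.2,0,0,-1],
  [-1,0.2,0,0,-1],
  [-1,0.2,0,0,-1],
  [-1,0.2,0,0,-1],
])

```text
clock: 31.13
position: [427.2, -211.9, 155.1]
eef_rot: [0.939, 0.345, 0.0, 0.001]
ft_force: [1.3, -1.4, -0.1]
gripper_width: 87.0
grasp_force: 0.0
```

Request:
apply_moves([
  [-1,0.2,0,0,-1],
  [-1,0.1,0,0,-1],
  [-1,0,0,0,-1],
  [-0.7,0,0,0,-1],
  [-0.3,0,0,0,-1],
  [0,0,0,0,-1],
  [0,0,0,0,-1],
  [0,0,0,0,-1],
  [0,0,0,0,-1],
  [0,0,0,0,-1],
])

```text
clock: 31.97
position: [343.2, -294.6, 154.3]
eef_rot: [0.938, 0.346, 0.0, -0.0]
ft_force: [-0.7, -0.1, -0.1]
gripper_width: 87.2
grasp_force: 0.0
```

```bash
python3 go.py 327 -303 83 40.3; python3 - <<'E'
from station import manip
import cv2
a=manip.capture("scene")["color"][...,::-1]
cv2.imwrite("pics/p3.png",cv2.resize(a[150:290,150:350],None,fx=4,fy=4))
E
```

```text
now [ 343.2 -294.6  154.3] yaw 40.4 t 31.97 w 87.2 j6 -1
turn 0.03 then xyz [-0.59 -0.14  2.38]
```

View pics/p3.png

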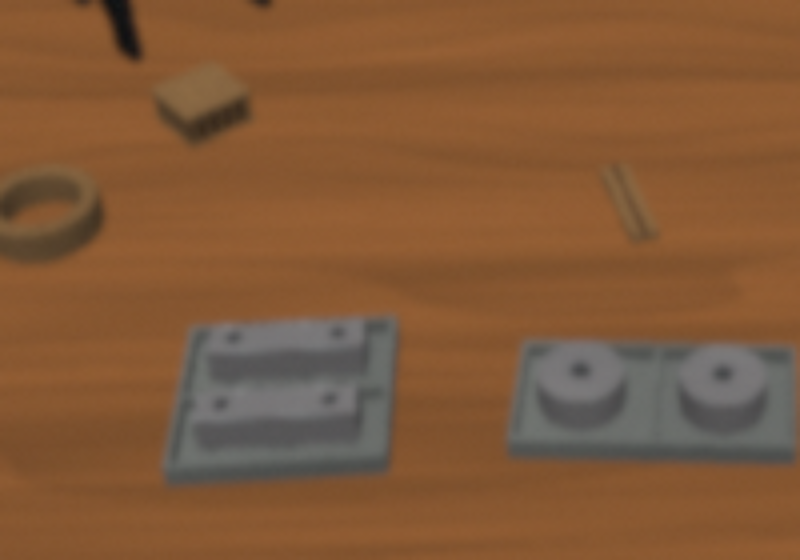

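The crop shows both discs in their bays at (582,385) and (723,388), and both blocks still in their lanes. The test piece is waiting at (202,100).

Request:
apply_moves([
  [-0.6,-0.1,0,0,-1],
  [0,0,0.5,0,-1],
  [0,0,0.5,0,-1],
  [0,0,0.5,0,-1],
  [0,0,0.4,0,-1],
  [0,0,0.3,0,-1],
  [0,0,0.1,0,-1],
  [0,0,0,0,-1],
  [0,0,0,0,-1],
  [0,0,0,0,-1],
])

```text
clock: 32.85
position: [327.3, -305.1, 86.0]
eef_rot: [0.939, 0.345, 0.0, 0.001]
ft_force: [0.2, 0.4, 0.6]
gripper_width: 86.7
grasp_force: 0.0
```

Request:
apply_moves([
  [0,0,0,0,1],
  [0,0,0,0,1],
  [0,0,0,0,1],
  [0,0,0,0,1],
  [0,0,0,0,1],
  [0,0,0,0,1],
  [0,0,0,0,1],
  [0,0,0,0,1],
  [0,0,-0.8,0,1],
  [0,0,-1,0,1],
])

```text
clock: 33.68
position: [325.3, -302.7, 137.3]
eef_rot: [0.939, 0.345, -0.001, -0.003]
ft_force: [0.4, -1.1, -0.1]
gripper_width: 49.7
grasp_force: 30.0
```

```bash
python3 go.py 601.3 203.2 150 1.2
```

```text
now [ 325.3 -302.7  137.3] yaw 40.3 t 33.68 w 49.7 j6 -3
turn 7.83 then xyz [  9.55 -16.67  -0.42]
```

Request:
apply_moves([
  [0,0,-0.5,1,1],
  [0,0,0,1,1],
  [0,0,0,1,1],
  [0,0,0,1,1],
  [0,0,0,1,1],
  [0,0,0,1,1],
  [0,0,0,1,1],
  [0,0,0,0.8,1],
  [0.6,-0.5,0,0,1],
  [0.6,-1,0,0,1],
])

```text
clock: 34.52
position: [362.1, -260.8, 154.8]
eef_rot: [1.0, 0.01, 0.001, 0.001]
ft_force: [0.8, -0.0, -0.7]
gripper_width: 49.4
grasp_force: 30.0
```

Request:
apply_moves([
  [0.6,-1,0,0,1],
  [0.6,-1,0,0,1],
  [0.6,-1,0,0,1],
  [0.6,-1,0,0,1],
  [0.6,-1,0,0,1],
  [0.6,-1,0,0,1],
  [0.6,-1,0,0,1],
  [0.6,-1,0,0,1],
  [0.6,-1,0,0,1],
  [0.6,-1,0,0,1],
])

```text
clock: 35.35
position: [535.1, 47.1, 154.1]
eef_rot: [1.0, 0.012, -0.0, 0.0]
ft_force: [0.8, -0.5, -0.3]
gripper_width: 49.8
grasp_force: 30.0
```

Request:
apply_moves([
  [0.6,-1,0,0,1],
  [0.6,-1,0,0,1],
  [0.6,-1,0,0,1],
  [0.4,-1,0,0,1],
  [0.1,-0.8,0,0,1],
  [0,-0.3,0,0,1],
  [0,0,0,0,1],
  [0,0,0,0,1],
  [0,0,0,0,1],
  [0,0,0,0,1],
])

```text
clock: 36.18
position: [599.9, 198.3, 154.2]
eef_rot: [1.0, 0.011, -0.0, 0.0]
ft_force: [-0.0, 0.3, -0.6]
gripper_width: 49.7
grasp_force: 30.0
```

```bash
python3 go.py 601.3 203.2 93 1.2
```

```text
now [599.9 198.3 154.2] yaw 1.2 t 36.18 w 49.7 j6 100
turn 0.01 then xyz [ 0.05 -0.16  2.04]
```

Request:
apply_moves([
  [0.05,-0.15,0,0,1],
  [0,0,0.5,0,1],
  [0,0,0.5,0,1],
  [0,0,0.4,0,1],
  [0,0,0.3,0,1],
  [0,0,0.2,0,1],
  [0,0,0.1,0,1],
  [0,0,0,0,1],
  [0,0,0,0,1],
  [0,0,0,0,1],
])

```text
clock: 37.02
position: [602.1, 204.5, 95.1]
eef_rot: [1.0, 0.012, 0.001, -0.0]
ft_force: [-0.6, -0.5, -0.0]
gripper_width: 49.9
grasp_force: 30.0
```

Lowering 5.5 mm at a slow pace.

Request:
apply_moves([
  [0,0,0.1,0,1],
  [0,0,0.05,0,1],
  [0,0,0.03,0,1],
  [0,0,0,0,1],
  [0,0,0,0,1],
  [0,0,0,0,1],
  [0,0,0,0,1],
  [0,0,0,0,1],
  [0,0,0,0,1],
  [0,0,0,0,1],
])

```text
clock: 37.85
position: [601.6, 204.4, 89.3]
eef_rot: [1.0, 0.012, 0.0, -0.0]
ft_force: [-2.0, -0.2, 5.3]
gripper_width: 49.5
grasp_force: 30.0
```

Contact at 5 N. Releasing and rising.

Request:
apply_moves([
  [0,0,0,0,-0.6],
  [0,0,0,0,-0.6],
  [0,0,0,0,-0.6],
  [0,0,0,0,-0.6],
  [0,0,0,0,-0.6],
  [0,0,0,0,-0.6],
  [0,0,-0.2,0,-0.6],
  [0,0,-1,0,-0.6],
  [0,0,-1,0,-0.6],
  [0,0,-1,0,-0.6],
])

```text
clock: 38.68
position: [601.0, 204.3, 185.8]
eef_rot: [1.0, 0.012, -0.001, 0.0]
ft_force: [0.6, -0.2, 0.6]
gripper_width: 69.9
grasp_force: 0.0
```

Request:
apply_moves([
  [-1,0,-1,0,-1],
  [-1,0,-1,0,-1],
  [-1,0,0,0,-1],
  [-1,0,0,0,-1],
  [-1,0,0,0,-1],
  [-1,0,0,0,-1],
  [0,0,0,0,-1],
  [0,0,0,0,-1],
  [0,0,0,0,-1],
  [0,0,0,0,-1],
])

```text
clock: 39.52
position: [423.8, 200.3, 244.5]
eef_rot: [1.0, 0.012, 0.001, -0.0]
ft_force: [-0.2, -0.4, -0.2]
gripper_width: 86.9
grasp_force: 0.0
```

```bash
python3 - <<'E'
from station import manip
import cv2
a=manip.capture("scene")["color"][...,::-1]
cv2.imwrite("pics/end.png",cv2.resize(a[170:290,180:440],None,fx=3,fy=3))
E
```

```text
(no output)
```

View pics/end.png

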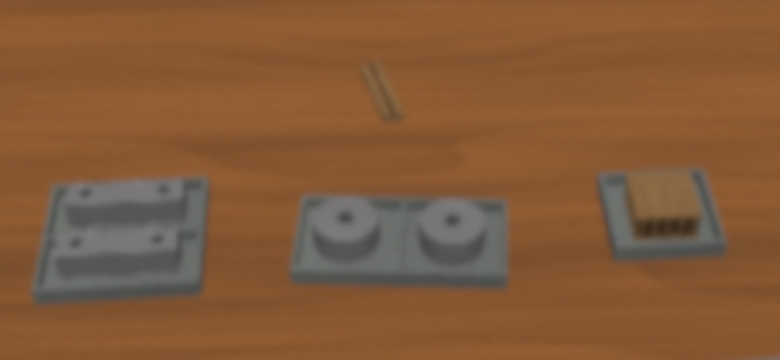

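The crop shows all five in place and flat: blocks at (125,200) and (118,250), discs at (346,228) and (452,232), test piece at (662,203). I'm handing in.

```bash
python3 -c "
from station import manip
print(manip.finish_job())"
```

```text
the job is handed in; nothing more can be done
None
```

I sorted both guide blocks, both discs and the test piece into their trays and handed the job in at about 40 s; the last picture shows all five lying flat, though no verdict came back.

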